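# Load the ribbon stand's roller

## Robot

A 6-joint arm with a two-finger parallel gripper is mounted at the origin on the work surface. World frame = base frame: x ahead of the robot, y to its left, z up, the work surface at z = 0. Lengths are in m, angles in rad, forces in N, time in s.
With the tool pointing down it reaches from about 0.25 to 0.8 m from the base axis. Payload 3.9 kg.
Tool frame: the origin (TCP) lies between the finger pads; the fingertips stand tips_ahead ahead of it and the grasp point (between the pads) is the TCP (tips_ahead is the distance from the TCP to the fingertips, in m); z points along the fingers, y is the line along which they close (so a half turn about z gives the same grasp; the last joint's range is limited). The gripper opens to 85 mm and grips with 20 to 120 N. Pads are 22 mm wide; open, the fingers measure 114 mm over their backs; the gripper's body (76 mm by 85 mm) begins 54 mm behind the grasp point. The pads swing forward as they close: fully open they stand 13 mm farther back than shut.
Start: joints at [1.271, 0.26, -0.138, 1.173, 0, 1.571], TCP at [0.155, 0.502, 0.25] pointing down, gripper open.
Joint ranges: [-2.78, 2.78], [-0.83, 1.72], [-1.28, 1.37], [-1.9, 2.12], [-1.57, 1.48], [-3.14, 3.14]. Speed limits (rad/s): [2.57, 2.57, 3.14, 3.14, 3.14, 3.14].

## Interface

Orientations are given as a unit quaternion [x, y, z, w].
In Python, from bench import read_state, camera, camera_params, close_job, outline_of, mark_of, tips_ahead gives the robot as it stands. The module is installed in compiled form; this text tells all that it offers.
- The arm moves only by the shell command python3 -m handwheel 'ROWS' [FORCE]. ROWS is JSON, a list of rows, each a list of 3 entries, a list of its own where there are three numbers: the finger opening in m, from 0 to 0.0854, then the shift along the tool's x, y, z in m, then the turn about the tool's z in degrees. A call has exactly 5 rows; each row is the pose to reach, as a shift and turn from the pose commanded when the call began, along the tool's axes at that moment; what a row does not reach only later rows make up. A row lasts 1/8 s, in which the tool goes at most 62.5 mm and 10.7 degrees, less where a joint would pass 70% of its speed; a pose out of reach is approached as far as the arm can. A call with a gripper value outside its range is refused whole. The fingers move at their own pace and stop on an object; FORCE is the grip in N (left out, the last holds). Time passes only in rows, so rows that repeat a pose let the fingers close, or fill a call up. It gives the time, the measured TCP pose, the force, the opening and the grip force at its end, in the units of the state.
- read_state(): the state, without advancing time (a new reading comes with each control period).
- camera(name): name is "scene" or "top" or "wrist"; returns (picture, depth): 384x512x3 uint8, blue, green, red; 384x512 float32, m along the optical axis (not along the pixel's ray), 0 where there is no reading.
- camera_params(name): a dict with "intrinsics" (3x3 intrinsics, pixels), "distortion" ([k1, k2, p1, p2, k3] as OpenCV has them; the pictures are not rectified), "R" (3x3) and "t" (3): a world point X has camera coordinates R X + t; the wrist camera has in their place "T_tool_cam" (4x4, takes a point from camera to tool coordinates, whose origin is the TCP and whose axes are the flange's). Camera axes: x right, y down, z forward; pixel columns grow to the right and rows downward; lengths in m; the calibration is good to about 2 mm. A picture is of the moment at which its call begins: read the wrist's pose just before it. camera_params takes no time and is no camera call.
- close_job(): hands the job in; it is judged then, once.
Trained networks look in the newest picture that a camera, given by its name, has taken for a name from the list of things; names that differ only in an ending like _2 or _b are one class to them, and where a whole thing is asked for, a point or a joint stands for the part that bears it (a point fixed in the world has none). Each returns a list of dicts, best first, with "score" (0 to 1); they miss things now and then, are a little off and sometimes report something else, mostly with a low value. They report only what shows in the picture. A call takes as long as a camera call. They do not tell look-alikes from the thing itself.
- outline_of(camera, query): "pixels" (384x512 bool, what is visible of it).
- mark_of(camera, query): "xyz" ([x, y, z] in m, in world coordinates, good to about 4 mm: a listed point, or the origin of a listed thing).
The state is a dict: "time": time; "qpos": joint angles; "joint_velocities": joint speeds; "effort": joint torques, N m; "eef_pos": TCP position; "tool_rot": TCP orientation; "ft_force": force on the tool from outside, world axes, zero at the start; "moment": the same for the moment, N m; "width": finger opening in m; "finger_force": force on a finger pad.
Only numpy, scipy, OpenCV 4.12 (cv2) and the standard library are available. Lean on these libraries where they do the work, as an engineer would, in place of code of your own. Each camera call takes 0.05 s, during which the arm holds its last target. There are 200 camera calls.

## Task

At the gift-wrapping counter, pick up the long thick wooden roller with a steel stub at each end and lay it gently into the two V-shaped rests of the ribbon stand, centred end to end. Then swing the stand's steel strap by its knob fully across the top of the roller, and let go.

Things in the scene. Friction and masses are not known exactly. Their poses are not given: they have to be found in the camera images.
- roller_center (a point): Centre of the loose roller: light wood, 40 mm diameter, 150 mm long, plus a steel stub (10 mm dia., 12 mm long) at each end; about 150 g. Lies on the counter, so this point starts 20 mm up. Its x axis runs along the roller. Not to be used: a thinner dowel without stubs (20 x 150 mm) and a short cardboard core (44 x 70 mm).
- cradle_seat (a point): Where the roller's centre rests in the fixed ribbon stand, 55 mm above the counter. y: along the groove; x: to the strap's pivot post (at x = 70 mm, 16 mm dia.); z up. Dark board 160 x 130 x 12 mm with two steel V rests (90 degrees, mouth 63 mm wide, top edges 4 mm above this point) at y = 32 to 56 mm on either side; between them a 64 mm gap, 43 mm deep, is free for fingers.
- strap (a joint): Angle (rad) of the flat steel strap (20 x 6 mm, underside 80 mm above the counter, 5 mm over a seated roller), which swings level about the pivot post. 0 = at its stop, fully across the roller, pointing along the seat's -x; grows towards the seat's +y, to 1.9. Starts open at 1.25 to 1.6 and stays where left; takes about 0.5 N at the knob.
- strap_knob (a point): Centre (half-way up) of the upright round wooden knob on the strap's free end: 18 mm diameter, 40 mm high, 106 mm above the counter, 115 mm from the pivot axis. In the seat's frame it is at x = 70 - 115 cos(angle), y = 115 sin(angle), z = 51 mm.
Mind the look-alikes: they are no part of the job. Leave any purple look-alike of the part that bears roller_center alone.

How it is judged:
On the way, in this order (a step that is already met when the one before it is completed fails the run):
1. the roller lies in both V rests, centred end to end (horizontal distance between roller_center and cradle_seat below 0.018 m and z of roller_center in the frame of cradle_seat between -0.005 and 0.005 m and angle between the x axis of roller_center and the y axis of cradle_seat, either way round below 0.17 rad), for 0.2 s.
2. the strap is swung across the roller (value of joint strap below 0.17 rad), for 0.2 s.
At the end, for the whole second after the job is handed in: The roller rests in both V rests with its centre within 18 mm of the seat point horizontally and 5 mm in height, its axis within 0.17 rad of the groove, and the strap is at rest across it, less than 0.17 rad from its stop (all of step 1 and value of joint strap below 0.17 rad and velocity of joint strap between -0.1 and 0.1 rad/s); the robot touches nothing.
It fails at once if the roller is dropped into the rests (faster than 0.75 m/s there, as from some 30 mm up) instead of laid (distance between roller_center and cradle_seat below 0.04 m and linear speed of roller above 0.75 m/s).
It also fails if it takes over 48 s, if anything falls off the work surface, if the arm or the gripper's body presses on something with over 40 N, if the wrist force passes 120 N, or if a joint passes its speed limit or range.

## Working session

There is one attempt and no reset: what is moved stays moved. The work goes in short steps, Python scripts to look and compute and a shell command to move; the robot and the scene stay as the last step left them, time stands still between calls to the robot, and variables do not carry over. Pictures are saved under pics/ and viewed, at most 10 in all, crops included, and the job is handed in when it is done.

```bash
mkdir -p pics
cat > h.py <<'E'
import numpy as np, cv2
from bench import *
from scipy.spatial.transform import Rotation as R
E
python3 - <<'E'
from h import *
s=read_state();print(s['time'],s['eef_pos'],s['tool_rot'],s['width'],tips_ahead if not callable(tips_ahead) else tips_ahead())
for c in ['top','scene']:
    p,d=camera(c);cv2.imwrite(f'pics/{c}.png',p);np.savez(f'{c}.npz',p=p,d=d)
    for q in ['roller_center','cradle_seat','strap_knob']:
        print(c,q,[(np.round(m['xyz'],3),round(m['score'],2)) for m in mark_of(c,q)])
E
```

```text
0.0 [0.154852   0.50094762 0.24946768] [ 1.49352960e-01  9.88783453e-01 -9.75415983e-04 -1.57603842e-04] 0.08549507816460643 0.019
top roller_center [(array([ 0.636, -0.115,  0.022]), 0.66), (array([ 0.607, -0.561,  0.016]), 0.6)]
top cradle_seat [(array([0.504, 0.152, 0.053]), 0.66)]
top strap_knob [(array([0.602, 0.245, 0.108]), 0.63)]
scene roller_center [(array([ 0.631, -0.111,  0.017]), 0.84), (array([ 0.608, -0.562,  0.019]), 0.71)]
scene cradle_seat [(array([0.506, 0.153, 0.06 ]), 0.68)]
scene strap_knob [(array([0.601, 0.245, 0.104]), 0.7)]
```

View pics/top.png

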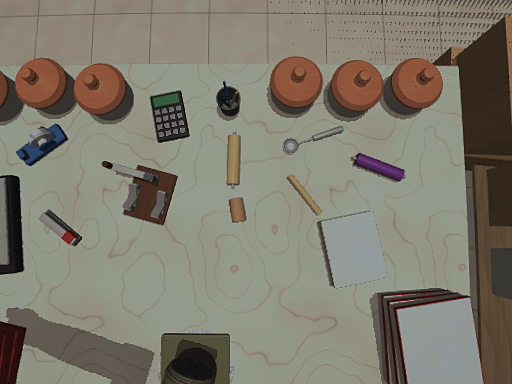

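View pics/scene.png

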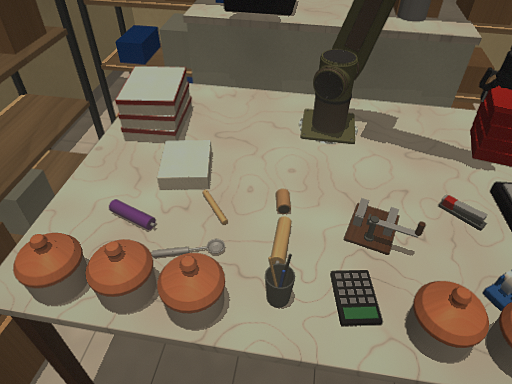

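The top view shows the light roller at about (233,158), nearly along world x. The purple look-alike is at (378,167), the dowel at (304,194) and the core at (237,210). The stand is at (148,196), its V rests at (130,197) and (159,204), and the open strap's knob at (107,164). Next I'll refine the axes from depth.

```bash
cat >> h.py <<'E'
def cloud(c,mask,d):
    P=camera_params(c);v,u=np.nonzero(mask&(d>0));z=d[v,u]
    n=cv2.undistortPoints(np.c_[u,v].astype(float)[:,None],np.array(P['intrinsics']),np.array(P['distortion']))[:,0]
    X=np.c_[n*z[:,None],z];return (X-np.array(P['t']))@np.array(P['R'])
E
python3 - <<'E'
from h import *
for c in ['top','scene']:
    p,d=camera(c)
    for m in outline_of(c,'roller_center'):
        X=cloud(c,m['pixels'],d);X=X[(X[:,2]>.012)&(X[:,2]<.05)]
        if len(X)<10: continue
        r=cv2.minAreaRect(X[:,:2].astype(np.float32));vx=cv2.fitLine(X[:,:2].astype(np.float32),cv2.DIST_HUBER,0,.01,.01).ravel()
        print(c,round(m['score'],2),len(X),np.round(r[0],4),np.round(r[1],4),round(r[2],1),'line',np.round(vx,3),np.degrees(np.arctan2(vx[1],vx[0])),'ztop',np.percentile(X[:,2],95))
    X=cloud(c,np.ones(d.shape,bool),d)
    X=X[np.linalg.norm(X[:,:2]-[.505,.1525],axis=1)<.11]
    for yaw in [-15.5]:
        ex=np.array([np.cos(np.radians(yaw)),np.sin(np.radians(yaw))]);ey=np.array([-ex[1],ex[0]])
        L=(X[:,:2]-[.505,.1525])@np.c_[ex,ey]
        V=(X[:,2]>.03)&(X[:,2]<.066)&(abs(L[:,0])<.04)&(abs(L[:,1])<.075)
        for s in (1,-1):
            k=V&(L[:,1]*s>.015)
            print(c,'V',s,k.sum(),np.round(L[k].min(0),3),np.round(L[k].max(0),3),np.round(np.percentile(X[k,2],[5,95]),3),'rect',cv2.minAreaRect(X[k,:2].astype(np.float32)))
        B=(X[:,2]>.005)&(X[:,2]<.02)
        print('board',cv2.minAreaRect(X[B,:2].astype(np.float32)))
E
```

```text
top 0.96 653 [ 0.6099 -0.5602] [0.1708 0.0405] 69.6 line [ 0.349  0.937  0.606 -0.556] 69.55466 ztop 0.04225335915394484
top 0.94 648 [ 0.6286 -0.1138] [0.0398 0.1653] 88.1 line [ 1.    -0.026  0.628 -0.115] -1.4806634 ztop 0.04259770374182483
top V 1 216 [-0.039  0.027] [0.039 0.052] [0.032 0.058] rect ((0.5156899690628052, 0.19148139655590057), (0.024667952209711075, 0.07921132445335388), 76.8252182006836)
top V -1 230 [-0.04 -0.06] [ 0.04  -0.033] [0.032 0.058] rect ((0.49240198731422424, 0.10741129517555237), (0.025964049622416496, 0.07941441237926483), 73.94755554199219)
board ((0.5012447237968445, 0.14654049277305603), (0.19341395795345306, 0.2091970294713974), 66.6145248413086)
scene 0.68 648 [ 0.6344 -0.1118] [0.0397 0.1592] 88.8 line [ 1.    -0.026  0.643 -0.111] -1.5054691 ztop 0.04192998092606227
scene 0.65 568 [ 0.6132 -0.5533] [0.1545 0.0397] 67.5 line [ 0.328  0.945  0.625 -0.538] 70.87757 ztop 0.0418677500874577
scene V 1 147 [-0.035  0.031] [0.04  0.055] [0.032 0.059] rect ((0.5186073184013367, 0.19343435764312744), (0.02369598299264908, 0.07479174435138702), 74.49321746826172)
scene V -1 180 [-0.032 -0.057] [ 0.04  -0.033] [0.032 0.059] rect ((0.4966293275356293, 0.10824506729841232), (0.023733438923954964, 0.0724562555551529), 74.46839904785156)
board ((0.5040264129638672, 0.15554651618003845), (0.1563345342874527, 0.20685206353664398), 74.75684356689453)
```

```bash
python3 -m handwheel '[[0.0854,[-0.030,-0.021,0],0],[0.0854,[-0.075,-0.053,0],0],[0.0854,[-0.125,-0.088,0],0],[0.0854,[-0.172,-0.121,0],0],[0.0854,[-0.22,-0.155,0],0]]' 30
python3 -m handwheel '[[0.0854,[-0.045,-0.031,0],-5],[0.0854,[-0.09,-0.063,0],-10],[0.0854,[-0.135,-0.094,0],-15.7],[0.0854,[-0.18,-0.126,0],-15.7],[0.0854,[-0.22,-0.155,0],-15.7]]'
cat >> h.py <<'E'
def go(target,yaw=None,tol=None):
    "shift in tool axes from current pose to target; yaw = wanted world angle (deg) of tool y"
    s=read_state();r=R.from_quat(s['tool_rot']);sh=r.inv().apply(np.array(target)-s['eef_pos'])
    y=r.apply([0,1,0]);a=np.degrees(np.arctan2(y[1],y[0]))
    t=None if yaw is None else -((yaw-a+90)%180-90)
    print('t',s['time'],'pos',np.round(s['eef_pos'],4),'yaw',round(a,2),'tilt',np.round(r.apply([0,0,1])[:2],3),'shift',np.round(sh,4),'turn',t)
E
python3 -c "
from h import *
go([.631,-.113,.15],88.5); print(tips_ahead)"
```

```text
time: 1.23
eef_pos: [0.3204, 0.2872, 0.2506]
tool_rot: [0.149, 0.989, 0.0, 0.0]
ft_force: [0.2, 0.5, 0.1]
width: 0.0854
finger_force: 0.0
time: 1.85
eef_pos: [0.485, 0.0737, 0.2505]
tool_rot: [0.013, 1.0, 0.0, 0.0]
ft_force: [0.8, 1.3, -0.3]
width: 0.0853
finger_force: 0.0
t 1.85 pos [0.485  0.0737 0.2505] yaw 88.48 tilt [0.001 0.   ] shift [-0.1508 -0.1828  0.1006] turn -0.020976245806522797
0.019
```

```bash
python3 -m handwheel '[[0.0854,[-0.035,-0.042,0.02],0],[0.0854,[-0.07,-0.085,0.045],0],[0.0854,[-0.105,-0.128,0.07],0],[0.0854,[-0.135,-0.165,0.09],0],[0.0854,[-0.15,-0.182,0.10],0]]' 30
python3 - <<'E'
from h import *
s=read_state()
p,d=camera('wrist');cv2.imwrite('pics/w1.png',p)
T=np.array(camera_params('wrist')['T_tool_cam']);P=camera_params('wrist')
W=np.eye(4);W[:3,:3]=R.from_quat(s['tool_rot']).as_matrix();W[:3,3]=s['eef_pos'];M=W@T
for m in outline_of('wrist','roller_center'):
    v,u=np.nonzero(m['pixels']&(d>0));z=d[v,u]
    n=cv2.undistortPoints(np.c_[u,v].astype(float)[:,None],np.array(P['intrinsics']),np.array(P['distortion']))[:,0]
    X=np.c_[n*z[:,None],z]@M[:3,:3].T+M[:3,3];X=X[(X[:,2]>.01)&(X[:,2]<.05)]
    print(m['score'],len(X),cv2.minAreaRect(X[:,:2].astype(np.float32)),cv2.fitLine(X[:,:2].astype(np.float32),2,0,.01,.01).ravel(),np.percentile(X[:,2],[5,95]),u.min(),u.max(),v.min(),v.max())
print([(m['xyz'],m['score']) for m in mark_of('wrist','roller_center')])
go([.631,-.113,.027],88.5)
E
```

```text
time: 2.48
eef_pos: [0.6298, -0.1124, 0.1486]
tool_rot: [0.014, 1.0, 0.0, -0.001]
ft_force: [-0.5, 0.6, 0.2]
width: 0.0851
finger_force: 0.0
0.6 8621 ((0.6299149990081787, -0.1125294640660286), (0.0397307313978672, 0.17289698123931885), 88.82357025146484) [ 0.9997044  -0.02431206  0.62189233 -0.11201683] [0.02775872 0.04129199] 228 277 83 286
[([0.6276, -0.1092, 0.021], 0.96)]
t 2.625 pos [ 0.6289 -0.1105  0.1496] yaw 88.47 tilt [-0.002  0.001] shift [-0.0024 -0.0026  0.1226] turn -0.02876933077142496
```

View pics/w1.png

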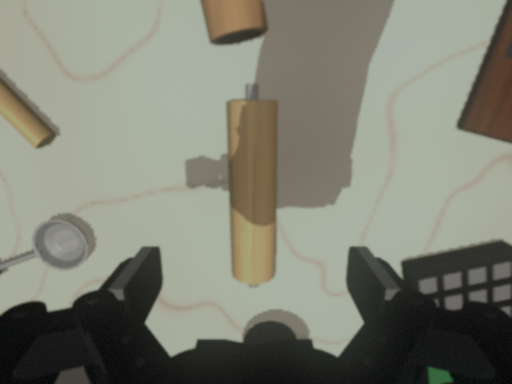

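The wrist view shows the roller whole, stub to stub, at columns 228-277 and rows 83-286. Its length measures 0.173 m and its centre is (0.630,-0.1125). It is centred between the fingers at columns 150 and 360, so I'll descend.

```bash
python3 -m handwheel '[[0.0854,[0,-0.001,0.03],0],[0.0854,[0,-0.001,0.065],0],[0.0854,[0,-0.001,0.095],0],[0.0854,[0,-0.001,0.115],0],[0.0854,[0,-0.001,0.122],0]]'
python3 -m handwheel '[[0.03,[0,0,0],0],[0.03,[0,0,0],0],[0.03,[0,0,0],0],[0.03,[0,0,0],0],[0.03,[0,0,0],0]]' 40
python3 -c "
from h import *
go([.63,-.1125,.027],88.5)"
```

```text
time: 3.25
eef_pos: [0.6278, -0.1096, 0.0282]
tool_rot: [0.012, 1.0, 0.0, -0.001]
ft_force: [-0.6, 0.0, 0.0]
width: 0.0854
finger_force: 0.0
time: 3.88
eef_pos: [0.6301, -0.1115, 0.0299]
tool_rot: [0.013, 1.0, -0.0, 0.001]
ft_force: [-1.0, 0.6, 6.2]
width: 0.0389
finger_force: 40.3
t 3.875 pos [ 0.6301 -0.1115  0.0299] yaw 88.52 tilt [ 0.003 -0.   ] shift [ 0.0001 -0.001   0.0029] turn 0.018652860581681807
```

```bash
python3 -m handwheel '[[0.03,[0,0,-0.015],0],[0.03,[0,0,-0.05],0],[0.03,[0,0,-0.1],0],[0.03,[0,0,-0.14],0],[0.03,[0,0,-0.16],0]]'
python3 - <<'E'
from h import *
s=read_state()
p,d=camera('wrist');cv2.imwrite('pics/w2.png',p)
P=camera_params('wrist');T=np.array(P['T_tool_cam'])
for m in outline_of('wrist','roller_center'):
    v,u=np.nonzero(m['pixels']&(d>0));z=d[v,u]
    n=cv2.undistortPoints(np.c_[u,v].astype(float)[:,None],np.array(P['intrinsics']),np.array(P['distortion']))[:,0]
    X=np.c_[n*z[:,None],z]@T[:3,:3].T+T[:3,3]
    print(m['score'],len(X),X.min(0),X.max(0),'fit',cv2.fitLine(X[:,:2].astype(np.float32),2,0,.01,.01).ravel())
go([.505,.150,.19],164.6)
E
```

```text
time: 4.5
eef_pos: [0.6301, -0.1116, 0.1919]
tool_rot: [0.013, 1.0, -0.0, 0.002]
ft_force: [0.4, 0.3, -2.5]
width: 0.0386
finger_force: 40.6
0.92 22314 [-0.06554653 -0.04646439 -0.05633241] [0.11063421 0.0476897  0.19214156] fit [ 9.9999827e-01 -1.8535609e-03  2.9911846e-02  7.6358445e-04]
t 4.6 pos [ 0.6308 -0.1117  0.192 ] yaw 88.52 tilt [ 0.006 -0.001] shift [0.1326 0.2584 0.0009] turn -76.08344507328337
```

View pics/w2.png

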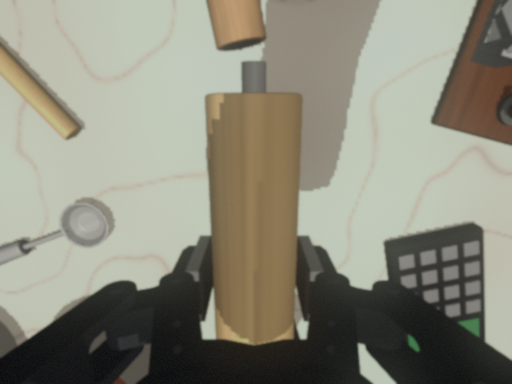

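```bash
python3 -m handwheel '[[0.03,[0.01,0.02,0],-8],[0.03,[0.025,0.05,0],-18],[0.03,[0.045,0.09,0],-28],[0.03,[0.065,0.128,0],-38],[0.03,[0.085,0.166,0],-48]]'
python3 - <<'E'
from h import *
s=read_state()
p,d=camera('wrist')
P=camera_params('wrist');T=np.array(P['T_tool_cam'])
v,u=np.mgrid[55:230,215:295];v=v.ravel();u=u.ravel();z=d[v,u]
n=cv2.undistortPoints(np.c_[u,v].astype(float)[:,None],np.array(P['intrinsics']),np.array(P['distortion']))[:,0]
X=np.c_[n*z[:,None],z]@T[:3,:3].T+T[:3,3]
k=(X[:,2]<.04)&(z>0)
st=k&(abs(X[:,1])<.004);w=k&(abs(X[:,1])>.008)&(abs(X[:,1])<.016)
print('stub end',np.sort(X[st,0])[-5:],'wood end',np.sort(X[w,0])[-5:],'wood top z',X[w,2].min(), 'axis-top z',np.percentile(X[st&(X[:,0]<.06),2],[5,50]),'stub z',np.median(X[st&(X[:,0]>.08),2]))
go([.505,.150,.19],164.6)
E
```

```text
time: 5.22
eef_pos: [0.5467, 0.0578, 0.187]
tool_rot: [-0.397, 0.918, 0.0, -0.001]
ft_force: [0.8, -0.4, -1.1]
width: 0.0385
finger_force: 40.6
stub end [0.08601657 0.08604173 0.08607873 0.08612927 0.08619809] wood end [0.0743073  0.07430868 0.07431133 0.07432745 0.07434741] wood top z -0.011188894416222436 axis-top z [-0.01186972 -0.0108721 ] stub z 0.004263981878047801
t 5.275 pos [0.5436 0.062  0.187 ] yaw 137.29 tilt [-0.006  0.004] shift [-0.0384  0.088  -0.0024] turn -27.306687059012006
```

```bash
python3 -m handwheel '[[0.03,[-0.008,0.02,0],-8],[0.03,[-0.018,0.042,0],-17],[0.03,[-0.03,0.065,0],-24],[0.03,[-0.036,0.08,0],-27.3],[0.03,[-0.0385,0.087,0],-27.3]]'
python3 - <<'E'
from h import *
s=read_state()
p,d=camera('wrist');cv2.imwrite('pics/w3.png',p)
print([(m['xyz'],m['score']) for m in mark_of('wrist','cradle_seat')],[(m['xyz'],m['score']) for m in mark_of('wrist','strap_knob')])
P=camera_params('wrist');T=np.array(P['T_tool_cam'])
v,u=[a.ravel() for a in np.mgrid[0:384,0:512]];z=d[v,u]
n=cv2.undistortPoints(np.c_[u,v].astype(float)[:,None],np.array(P['intrinsics']),np.array(P['distortion']))[:,0]
X=np.c_[n*z[:,None],z]@T[:3,:3].T+T[:3,3]
Y=R.from_quat(s['tool_rot']).apply(X)+s['eef_pos']
k=(z>0)&(Y[:,2]>.05)&(Y[:,2]<.065)
print('V top pts tool',k.sum()); np.save('w3.npy',np.c_[u,v,X,Y])
for sg in (1,-1):
    q=k&(X[:,1]*sg>.015)&(abs(X[:,1])<.06)&(abs(X[:,0])<.08)
    if q.sum(): print(sg,q.sum(),np.percentile(X[q],[2,50,98],axis=0).round(4))
go([.505,.150,.064],164.6)
E
```

```text
time: 5.9
eef_pos: [0.511, 0.1449, 0.1877]
tool_rot: [-0.6, 0.8, 0.0, -0.001]
ft_force: [0.7, 0.4, -1.4]
width: 0.0386
finger_force: 40.8
[] []
V top pts tool 761
1 438 [[-0.0407  0.0379  0.1278]
 [ 0.0371  0.0422  0.1311]
 [ 0.0527  0.0481  0.1374]]
-1 30 [[-0.007  -0.0539  0.1231]
 [-0.0033 -0.0528  0.13  ]
 [-0.0007 -0.0525  0.137 ]]
t 6.05 pos [0.5117 0.1443 0.1881] yaw 163.77 tilt [-0.    -0.001] shift [-0.0037  0.008   0.1241] turn -0.8275252407724736
```

View pics/w3.png

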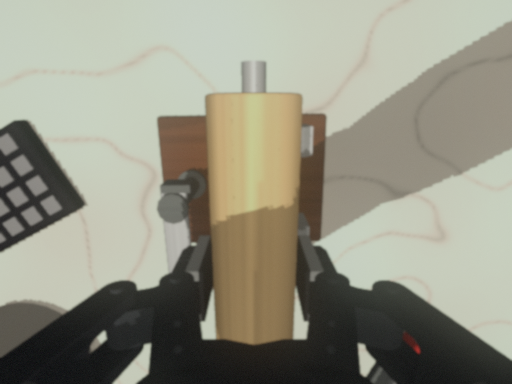

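```bash
python3 -m handwheel '[[0.03,[-0.002,0.005,0.01],-0.5],[0.03,[-0.003,0.008,0.03],-0.8],[0.03,[-0.003,0.008,0.055],-0.8],[0.03,[-0.003,0.008,0.075],-0.8],[0.03,[-0.003,0.008,0.085],-0.8]]'
python3 -m handwheel '[[0.03,[0,0,0],0],[0.03,[0,0,0],0],[0.03,[0,0,0],0],[0.03,[0,0,0],0],[0.03,[0,0,0],0]]'
python3 - <<'E'
from h import *
p,d=camera('wrist')
s=read_state()
P=camera_params('wrist');T=np.array(P['T_tool_cam'])
v,u=[a.ravel() for a in np.mgrid[0:384,0:512]];z=d[v,u]
n=cv2.undistortPoints(np.c_[u,v].astype(float)[:,None],np.array(P['intrinsics']),np.array(P['distortion']))[:,0]
X=np.c_[n*z[:,None],z]@T[:3,:3].T+T[:3,3]
Y=R.from_quat(s['tool_rot']).apply(X)+s['eef_pos']
k=(z>0)&(Y[:,2]>.052)&(Y[:,2]<.066)&(X[:,0]>.02)&(X[:,0]<.07)
for sg in (1,-1):
    q=k&(X[:,1]*sg>.02)&(abs(X[:,1])<.06)
    if q.sum(): print(sg,q.sum(),np.percentile(X[q],[2,50,98],axis=0).round(4))
go([.505,.150,.064],164.6)
E
```

```text
time: 6.68
eef_pos: [0.5038, 0.149, 0.1016]
tool_rot: [-0.606, 0.796, 0.0, -0.001]
ft_force: [-0.2, 0.2, -1.6]
width: 0.0386
finger_force: 40.8
time: 7.3
eef_pos: [0.5051, 0.1498, 0.1036]
tool_rot: [-0.606, 0.795, -0.0, 0.0]
ft_force: [-1.0, 1.1, -1.1]
width: 0.0385
finger_force: 40.8
1 1047 [[0.0321 0.0265 0.0438]
 [0.0444 0.0322 0.0473]
 [0.0555 0.0391 0.0512]]
-1 745 [[ 0.0321 -0.035   0.0435]
 [ 0.0442 -0.0295  0.0463]
 [ 0.0556 -0.0257  0.0504]]
t 7.35 pos [0.505  0.1497 0.1035] yaw 164.62 tilt [0. 0.] shift [-0.0002  0.0001  0.0395] turn 0.022306324690305246
```

```bash
python3 -m handwheel '[[0.03,[0,0.001,0.01],0],[0.03,[0,0.001,0.022],0],[0.03,[0,0.001,0.031],0],[0.03,[0,0.001,0.036],0],[0.03,[0,0.001,0.0385],0]]'
python3 -m handwheel '[[0.03,[0,0,0],0],[0.03,[0,0,0],0],[0.03,[0,0,0],0],[0.03,[0,0,0],0],[0.03,[0,0,0],0]]'
```

```text
time: 7.98
eef_pos: [0.5034, 0.1498, 0.0648]
tool_rot: [-0.606, 0.795, 0.0, -0.001]
ft_force: [-4.8, -1.6, 16.2]
width: 0.0385
finger_force: 42.5
time: 8.6
eef_pos: [0.5034, 0.1498, 0.0649]
tool_rot: [-0.606, 0.795, 0.0, -0.0]
ft_force: [-5.0, -1.4, 5.4]
width: 0.0387
finger_force: 41.4
```

```bash
python3 -m handwheel '[[0.044,[0,0,0],0],[0.052,[0,0,0],0],[0.058,[0,0,0],0],[0.058,[0,0,0],0],[0.058,[0,0,0],0]]'
python3 -m handwheel '[[0.058,[0,0,-0.01],0],[0.058,[0,0,-0.035],0],[0.058,[0,0,-0.075],0],[0.058,[0,0,-0.115],0],[0.058,[0,0,-0.14],0]]'
python3 - <<'E'
from h import *
p,d=camera('top');cv2.imwrite('pics/t2.png',cv2.resize(p[120:260,70:260],None,fx=4,fy=4))
print([(m['xyz'],m['score']) for m in mark_of('top','roller_center')],[(m['xyz'],m['score']) for m in mark_of('top','strap_knob')])
p,d=camera('scene');cv2.imwrite('pics/s2.png',cv2.resize(p[160:280,320:480],None,fx=4,fy=4))
print([(m['xyz'],m['score']) for m in mark_of('scene','roller_center')],[(m['xyz'],m['score']) for m in mark_of('scene','strap_knob')])
go([.6015,.245,.2])
E
```

```text
time: 9.22
eef_pos: [0.5041, 0.15, 0.0648]
tool_rot: [-0.606, 0.795, -0.0, 0.0]
ft_force: [0.0, 0.1, -0.6]
width: 0.0581
finger_force: 0.0
time: 9.85
eef_pos: [0.5048, 0.1502, 0.2078]
tool_rot: [-0.606, 0.795, -0.001, 0.002]
ft_force: [1.3, 0.4, -0.6]
width: 0.0583
finger_force: 0.0
[([0.5086, 0.1474, 0.0579], 0.74), ([0.6051, -0.5602, 0.0154], 0.61)] [([0.6043, 0.244, 0.1095], 0.65)]
[([0.6069, -0.5588, 0.0198], 0.63), ([0.5019, 0.1508, 0.0572], 0.58)] [([0.6017, 0.2416, 0.1051], 0.87), ([0.5046, 0.1506, 0.0574], 0.18)]
t 10.15 pos [0.5031 0.1497 0.2038] yaw 164.63 tilt [-0.002 -0.001] shift [-0.118  -0.0696  0.0036] turn None
```

View pics/s2.png

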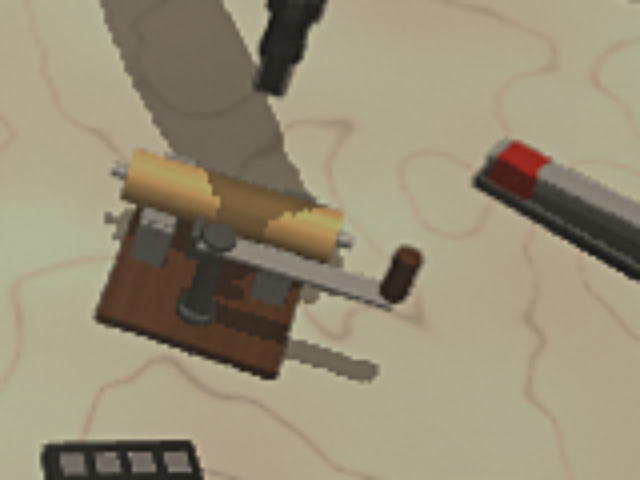

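The scene crop shows the roller seated in both rests and clear of the strap. The knob is upright at about (402,272) in the crop. Next I'll go over the knob.

```bash
python3 -m handwheel '[[0.06,[-0.015,-0.01,0],0],[0.06,[-0.045,-0.028,0],0],[0.06,[-0.08,-0.05,0],0],[0.06,[-0.105,-0.065,0],0],[0.06,[-0.115,-0.07,0],0]]'
python3 -m handwheel '[[0.06,[0,0,0],0],[0.06,[0,0,0],0],[0.06,[0,0,0.01],0],[0.06,[0,0,0.02],0],[0.06,[0,0,0.02],0]]'
python3 - <<'E'
from h import *
p,d=camera('wrist');cv2.imwrite('pics/w4.png',p)
s=read_state()
P=camera_params('wrist');T=np.array(P['T_tool_cam'])
print([(m['xyz'],m['score']) for m in mark_of('wrist','strap_knob')])
v,u=[a.ravel() for a in np.mgrid[0:384,0:512]];z=d[v,u]
n=cv2.undistortPoints(np.c_[u,v].astype(float)[:,None],np.array(P['intrinsics']),np.array(P['distortion']))[:,0]
X=np.c_[n*z[:,None],z]@T[:3,:3].T+T[:3,3]
Y=R.from_quat(s['tool_rot']).apply(X)+s['eef_pos']
k=(z>0)&(Y[:,2]>.12)&(Y[:,2]<.131)&(np.linalg.norm(X[:,:2],axis=1)<.03)
print(k.sum());
if k.sum(): print('knob top tool',np.percentile(X[k],[1,99],axis=0).round(4),'world',np.percentile(Y[k],[1,99],axis=0).round(4))
go([.6017,.2427,.115],165.3)
E
```

```text
time: 10.78
eef_pos: [0.6021, 0.243, 0.2027]
tool_rot: [-0.606, 0.795, 0.0, -0.001]
ft_force: [-0.2, -0.9, -0.4]
width: 0.0599
finger_force: 0.0
time: 11.4
eef_pos: [0.6008, 0.2416, 0.1834]
tool_rot: [-0.606, 0.795, 0.0, -0.001]
ft_force: [-1.0, 0.4, 0.5]
width: 0.0601
finger_force: 0.0
[([0.5994, 0.2393, 0.1082], 0.73)]
641
knob top tool [[-0.0088 -0.0085  0.055 ]
 [ 0.0073  0.0079  0.0637]] world [[0.5933 0.2345 0.1204]
 [0.6097 0.2507 0.1291]]
t 11.5 pos [0.6017 0.2421 0.1845] yaw 164.62 tilt [-0.001 -0.   ] shift [-0.0006  0.0001  0.0695] turn -0.6832172230361664
```

View pics/w4.png

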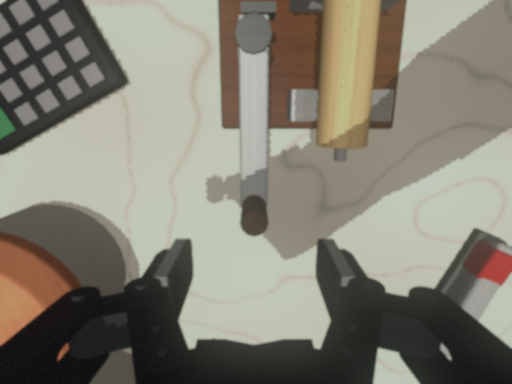

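The wrist view shows the knob at (254,215), midway between the fingers, with the strap running straight up to the pivot at (254,32). Descending and closing loosely now.

```bash
python3 -m handwheel '[[0.06,[-0.001,0,0.02],0],[0.06,[-0.001,0,0.045],0],[0.06,[-0.001,0,0.062],0],[0.06,[-0.001,0,0.07],0],[0.06,[-0.001,0,0.07],0]]'
python3 -m handwheel '[[0.025,[0,0,0],0],[0.025,[0,0,0],0],[0.025,[0,0,0],0],[0.025,[0,0,0],0],[0.025,[0,0,0],0]]' 20
python3 -c "
import numpy as np
for t in range(0,96,6): print(t,round(115*(1-np.cos(np.radians(t)))),round(115*np.sin(np.radians(t))),end=' | ')"
```

```text
time: 12.12
eef_pos: [0.6021, 0.2432, 0.1147]
tool_rot: [-0.606, 0.795, 0.0, -0.0]
ft_force: [0.0, -0.3, -0.4]
width: 0.0604
finger_force: 0.0
time: 12.75
eef_pos: [0.6022, 0.2433, 0.1149]
tool_rot: [-0.606, 0.795, -0.0, 0.0]
ft_force: [0.6, 0.2, 0.4]
width: 0.025
finger_force: 0.0
0 0 0 | 6 1 12 | 12 3 24 | 18 6 36 | 24 10 47 | 30 15 57 | 36 22 68 | 42 30 77 | 48 38 85 | 54 47 93 | 60 57 100 | 66 68 105 | 72 79 109 | 78 91 112 | 84 103 114 | 90 115 115 |
```

```bash
python3 -m handwheel '[[0.025,[0.001,0.012,0],-6],[0.025,[0.003,0.024,0],-12],[0.025,[0.0055,0.0355,0],-18],[0.025,[0.010,0.047,0],-24],[0.025,[0.0155,0.0575,0],-30]]'
python3 -m handwheel '[[0.025,[0.001,0.012,0],-6],[0.025,[0.003,0.024,0],-12],[0.025,[0.0055,0.0355,0],-18],[0.025,[0.010,0.047,0],-24],[0.025,[0.0155,0.0575,0],-30]]'
python3 - <<'E'
from h import *
c=np.array([.505,.150]);e=np.radians(-15.4);ex=np.array([np.cos(e),np.sin(e)])
pv=c+.07*ex; kn=pv-.115*ex
go([*kn,.115],254.6-180)
p,d=camera('top')
print([(m['xyz'],m['score']) for m in mark_of('top','strap_knob')])
E
```

```text
time: 13.38
eef_pos: [0.5427, 0.2439, 0.115]
tool_rot: [0.792, -0.61, 0.0, -0.001]
ft_force: [1.3, 0.8, -0.3]
width: 0.025
finger_force: 0.4
time: 14.0
eef_pos: [0.4909, 0.2142, 0.115]
tool_rot: [0.923, -0.384, 0.0, -0.001]
ft_force: [0.1, 1.4, 0.4]
width: 0.0252
finger_force: 0.4
t 14.0 pos [0.4909 0.2142 0.115 ] yaw -135.16 tilt [0.001 0.001] shift [ 0.0164  0.0576 -0.    ] turn -29.76232473174855
[([0.4959, 0.2166, 0.1082], 0.66)]
```

```bash
python3 -m handwheel '[[0.025,[0.001,0.012,0],-6],[0.025,[0.003,0.024,0],-12],[0.025,[0.006,0.0355,0],-18],[0.025,[0.0095,0.045,0],-23],[0.025,[0.0125,0.051,0],-27]]'
python3 -m handwheel '[[0.025,[0.001,0.003,0],-1],[0.025,[0.003,0.006,0],-3],[0.025,[0.004,0.009,0],-4],[0.025,[0.005,0.0115,0],-4],[0.025,[0.005,0.0115,0],-4]]'
python3 - <<'E'
from h import *
go([.4616,.162,.115],254.6-180)
p,d=camera('top');print([(m['xyz'],m['score']) for m in mark_of('top','strap_knob')])
E
```

```text
time: 14.72
eef_pos: [0.4637, 0.1695, 0.115]
tool_rot: [0.987, -0.16, 0.0, -0.0]
ft_force: [0.1, 0.8, 0.9]
width: 0.0249
finger_force: 0.3
time: 15.35
eef_pos: [0.4647, 0.1569, 0.1148]
tool_rot: [0.992, -0.126, 0.0, -0.0]
ft_force: [0.1, 0.5, 0.2]
width: 0.0251
finger_force: 0.5
t 15.35 pos [0.4647 0.1569 0.1148] yaw -104.42 tilt [0. 0.] shift [-0.0043 -0.0042 -0.0002] turn 0.9796269071111965
[([0.4637, 0.1634, 0.1085], 0.49)]
```

```bash
python3 -m handwheel '[[0.05,[0,0,0],0],[0.05,[0,0,0],0],[0.05,[0,0,-0.005],0],[0.05,[0,0,-0.025],0],[0.05,[0,0,-0.05],0]]'
python3 -m handwheel '[[0.05,[0.01,0,-0.03],0],[0.05,[0.0,0,-0.07],0],[0.05,[-0.03,0,-0.1],0],[0.05,[-0.06,0,-0.12],0],[0.05,[-0.08,0,-0.12],0]]'
python3 - <<'E'
from h import *
for c in ('top','scene'):
    p,d=camera(c)
    print([(m['xyz'],m['score']) for m in mark_of(c,'strap_knob')],[(m['xyz'],m['score']) for m in mark_of(c,'roller_center')])
cv2.imwrite('pics/s3.png',cv2.resize(p[160:280,320:480],None,fx=4,fy=4))
E
```

```text
time: 16.08
eef_pos: [0.464, 0.1566, 0.1652]
tool_rot: [0.992, -0.125, -0.001, 0.0]
ft_force: [0.8, -0.0, -0.3]
width: 0.0499
finger_force: 0.0
time: 16.7
eef_pos: [0.3869, 0.1772, 0.2865]
tool_rot: [0.992, -0.125, 0.002, -0.001]
ft_force: [-0.1, -0.2, -0.7]
width: 0.0501
finger_force: 0.0
[([0.4606, 0.1617, 0.1086], 0.75)] [([0.6068, -0.5587, 0.0178], 0.92), ([0.5071, 0.149, 0.0564], 0.76)]
[([0.462, 0.1616, 0.105], 0.75)] [([0.5033, 0.15, 0.0518], 0.82), ([0.6091, -0.5622, 0.0202], 0.67)]
```

View pics/s3.png

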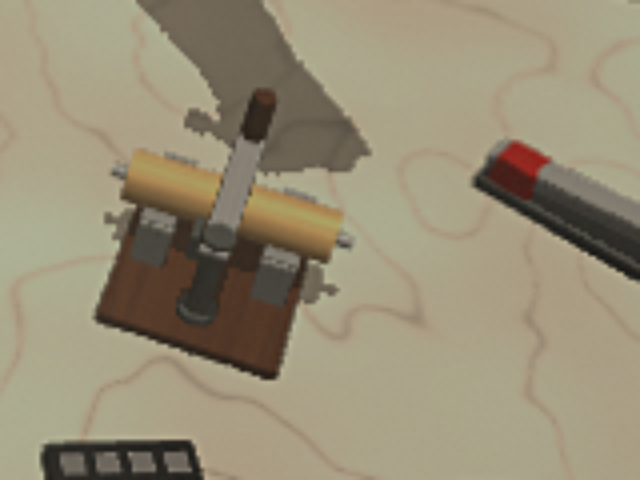

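The strap lies squarely across the seated roller, with the knob at (262,110) in the crop and the robot clear of everything. Handing in.

```bash
python3 -c "
from bench import close_job
print(close_job())"
```

```text
the job is handed in; nothing more can be done
None
```

The roller is centred in both V rests, the strap is fully across it and released, and the job was handed in at about 17 s; no verdict was returned.

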